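# Try the salvaged door bolts and reject the one that jams

### The arm

A 6-joint arm with a two-finger parallel gripper is mounted at the origin on the work surface. World frame = base frame: x ahead of the robot, y to its left, z up, the work surface at z = 0. Lengths are in mm, angles in degrees, forces in N, time in s.
With the tool pointing down it reaches from about 425 to 925 mm from the base axis. Payload 12.5 kg.
Tool frame: the origin (TCP) lies on the centre line of the jaws, within the pads' length; the fingertips stand 19 mm ahead of it and the grasp point (between the pads) is the TCP; z points along the fingers, y is the line along which they close (so a half turn about z gives the same grasp; the last joint's range is limited). The gripper opens to 85 mm and grips with 20 to 120 N. Pads are 22 mm wide; open, the fingers measure 114 mm over their backs; the gripper's body (76 mm by 85 mm) begins 54 mm behind the grasp point. The pads swing forward as they close: fully open they stand 13 mm farther back than shut.
Start: joints at [-79.16, 28.126, 89.318, -0, 62.55, -6.05], TCP at [181.616, -598.049, 216.827] pointing down, gripper open.
Joint ranges: [-177.58, 177.58], [-47.91, 125.51], [2.72, 160], [-65.01, 245.01], [3.68, 167.84], [-153.87, 153.87]. Speed limits (degrees/s): [127.2, 127.2, 159.86, 180, 180, 180].

### API

Orientations are given as a 3x3 rotation matrix whose columns are the frame's x, y, z axes.
In Python, from rig import bot, eyes, nets gives the robot as it stands.
- The arm moves only by the tool carry_out, never from a script. Its argument "motion" is a list of rows, each a list of 3 entries, a list of its own where there are three numbers: the shift along the tool's x, y, z in units of 120 mm (1.0 is 120 mm), then the turn about the tool's z in units of 180 degrees (1.0 is 180 degrees), then the closure, from 0 (fully open) to 1 (shut). A call has 1 to 5 rows; each row shifts and turns the commanded pose from where the row before left it, along the tool's axes as they then stand; what a row does not reach is not made up. A row lasts 1/10 s, in which the tool goes at most 50 mm and 8.59 degrees, less where a joint would pass 70% of its speed; a pose out of reach is approached as far as the arm can. A call with a number of a shift or a turn outside -1 to 1 is refused whole. A call with a gripper value outside its range is refused whole. The fingers move at their own pace and stop on an object; the grip force is fixed at half the most. Time passes only in rows, so rows that do not move let the fingers close. It gives the time, the measured TCP pose, the force, the opening and the grip force at its end, in the units of the state.
- bot.state(): the state, without advancing time (a new reading comes with each control period).
- eyes.read_camera(name): name is "scene" or "top" or "wrist"; returns the picture (420x560x3 uint8, blue, green, red); there is no depth.
- eyes.camera_info(name): a dict with "mtx" (3x3 intrinsics, pixels), "D" ([k1, k2, p1, p2, k3] as OpenCV has them; the pictures are not rectified), "origin" and "rotation" of the camera in the world; the wrist camera has in their place "T_tool_cam" (4x4, takes a point from camera to tool coordinates, whose origin is the TCP and whose axes are the flange's). Camera axes: x right, y up, looking along -z (the intrinsics and any distortion apply to the point x, -y, -z); pixel columns grow to the right and rows downward; lengths in mm; the calibration is good to about 2 mm. A picture is of the moment at which its call begins: read the wrist's pose just before it. camera_info takes no time and is no camera call.
- bot.finish_job(): hands the job in; it is judged then, once.
Trained networks look in the newest picture that a camera, given by its name, has taken for a name from the list of things; names that differ only in an ending like _2 or _b are one class to them, and where a whole thing is asked for, a point or a joint stands for the part that bears it (a point fixed in the world has none). Each returns a list of dicts, best first, with "p" (0 to 1); they miss things now and then, are a little off and sometimes report something else, mostly with a low value. They report only what shows in the picture. A call takes as long as a camera call.
- nets.boxes_of(camera, target): "position" ([column, row] in pixels, amid what is visible of it).
- nets.spot_point(camera, target): "position" ([column, row] in pixels: a listed point, or the origin of a listed thing).
The state is a dict: "time_s": time; "joint_positions": joint angles; "joint_velocities": joint speeds; "joint_torque": joint torques, N m; "eef_pos": TCP position; "tcp_rot": TCP orientation; "contact_force": force on the tool from outside, world axes, zero at the start; "wrist_torque": the same for the moment, N m; "grip_width": finger opening in mm; "grip_force": force on a finger pad.
Only numpy, scipy, OpenCV 4.12 (cv2) and the standard library are available. Lean on these libraries where they do the work, as an engineer would, in place of code of your own. Each camera call takes 0.05 s, during which the arm holds its last target. There are 200 camera calls.

### The job

Four door bolts salvaged from old cabinets lie on the mat: try each one by pushing its yellow knob forward to shoot the bar fully home. Leave the sound ones lying on the mat with their bars fully shot; any bolt that jams part way is to be laid in the red reject crate, lying level on its floor. Leave the crate and everything else on the bench where it is.

Things in the scene. Friction and masses are not known exactly. Their poses are not given: they have to be found in the camera images.
- mat: grey-green rubber mat, fixed on the bench, 300 x 500 x 4 mm thick; origin at the centre of its underside on the bench top, x its short side (away from the robot), y its long side
- bolt_a: one of four alike black barrel bolts (door bolts) loose on the mat, 0.6 kg. Origin: centre of the plate's underside; x: the way the bar is shot; z up. Plate 150 (x) x 40 x 4 mm. Barrel (grip it here across y, near x = 36): 30 mm wide, x = 12 to 75, flat sides z = 4 to 22, round top at 29. Rear guide 30 mm wide, x = -74 to -60, top z = 28. 14 mm bar along x, axis z = 16, tail from x = -90 drawn
- bar_a (a joint): travel of bolt_a's bar along its +x, m: 0 drawn back (start, near 0), 0.050 fully shot in a sound bolt, the knob then all but meeting the barrel. No spring: it stays. A sound bar takes 1 to 2 N all the way; a jammed one moves at first, then stops dead less than half way, and more force (some 3 to 5 N) only drags the whole bolt along the mat
- knob_a (a point): centre of the top of the yellow upright knob on bolt_a's bar: 16 mm diameter, from z = 30 up to this point at z = 56 mm above the bolt's underside; y = 0 and x = -48 mm + bar travel in the bolt's frame
- bolt_b: one of four alike black barrel bolts (door bolts) loose on the mat, 0.6 kg. Origin: centre of the plate's underside; x: the way the bar is shot; z up. Plate 150 (x) x 40 x 4 mm. Barrel (grip it here across y, near x = 36): 30 mm wide, x = 12 to 75, flat sides z = 4 to 22, round top at 29. Rear guide 30 mm wide, x = -74 to -60, top z = 28. 14 mm bar along x, axis z = 16, tail from x = -90 drawn
- bar_b (a joint): travel of bolt_b's bar along its +x, m: 0 drawn back (start, near 0), 0.050 fully shot in a sound bolt, the knob then all but meeting the barrel. No spring: it stays. A sound bar takes 1 to 2 N all the way; a jammed one moves at first, then stops dead less than half way, and more force (some 3 to 5 N) only drags the whole bolt along the mat
- knob_b (a point): centre of the top of the yellow upright knob on bolt_b's bar: 16 mm diameter, from z = 30 up to this point at z = 56 mm above the bolt's underside; y = 0 and x = -48 mm + bar travel in the bolt's frame
- bolt_c: one of four alike black barrel bolts (door bolts) loose on the mat, 0.6 kg. Origin: centre of the plate's underside; x: the way the bar is shot; z up. Plate 150 (x) x 40 x 4 mm. Barrel (grip it here across y, near x = 36): 30 mm wide, x = 12 to 75, flat sides z = 4 to 22, round top at 29. Rear guide 30 mm wide, x = -74 to -60, top z = 28. 14 mm bar along x, axis z = 16, tail from x = -90 drawn
- bar_c (a joint): travel of bolt_c's bar along its +x, m: 0 drawn back (start, near 0), 0.050 fully shot in a sound bolt, the knob then all but meeting the barrel. No spring: it stays. A sound bar takes 1 to 2 N all the way; a jammed one moves at first, then stops dead less than half way, and more force (some 3 to 5 N) only drags the whole bolt along the mat
- knob_c (a point): centre of the top of the yellow upright knob on bolt_c's bar: 16 mm diameter, from z = 30 up to this point at z = 56 mm above the bolt's underside; y = 0 and x = -48 mm + bar travel in the bolt's frame
- bolt_d: one of four alike black barrel bolts (door bolts) loose on the mat, 0.6 kg. Origin: centre of the plate's underside; x: the way the bar is shot; z up. Plate 150 (x) x 40 x 4 mm. Barrel (grip it here across y, near x = 36): 30 mm wide, x = 12 to 75, flat sides z = 4 to 22, round top at 29. Rear guide 30 mm wide, x = -74 to -60, top z = 28. 14 mm bar along x, axis z = 16, tail from x = -90 drawn
- bar_d (a joint): travel of bolt_d's bar along its +x, m: 0 drawn back (start, near 0), 0.050 fully shot in a sound bolt, the knob then all but meeting the barrel. No spring: it stays. A sound bar takes 1 to 2 N all the way; a jammed one moves at first, then stops dead less than half way, and more force (some 3 to 5 N) only drags the whole bolt along the mat
- knob_d (a point): centre of the top of the yellow upright knob on bolt_d's bar: 16 mm diameter, from z = 30 up to this point at z = 56 mm above the bolt's underside; y = 0 and x = -48 mm + bar travel in the bolt's frame
- crate: red open plastic reject crate, loose, 1.6 kg, 280 (x) x 180 (y) x 75 mm high, walls and floor about 4 mm; origin at the centre of its underside
- keep_1: bystander: black steel bolt keep (staple), 42 x 28 x 28 mm, loose on the mat's far part; origin at its underside
- keep_2: bystander: a second keep, alike
- screwdriver: bystander: screwdriver lying on the bench, 210 mm long; origin within it
- tape_roll: bystander: roll of brown tape lying flat, 104 mm diameter, 48 mm high; origin at its underside
- padlock: bystander: brass padlock standing on its base, 50 x 30 mm, 80 mm high; origin at its underside
- tape_measure: bystander: orange tape measure, 80 x 40 x 62 mm high; origin at its underside
- screw_jar: bystander: glass jar with a blue cap, 68 mm diameter, 85 mm high; origin at its underside
- oil_can: bystander: green oil can, 72 mm diameter, spout up to 138 mm high and reaching 48 mm from its axis; origin at its underside

How it is judged (in metres and radians):
At the end, for the whole second after the job is handed in: Every sound bolt lies flat on the mat with its bar shot more than 46 of 50 mm; the bolt that jams has been pushed to its jam and lies level (within 12 degrees) in the reject crate, its centre within 100 mm lengthwise and 80 mm crosswise of the crate's; no sound bolt is in the crate; all at rest (((value of joint bar_a above 0.046 m and angle between bolt_a's own z axis and vertical below 0.1 rad and height (world z) of bolt_a below 0.012 m and x of bolt_a in the frame of mat between -0.15 and 0.15 m and y of bolt_a in the frame of mat between -0.25 and 0.25 m) or (value of joint bar_a between 0.018 and 0.03 m and x of bolt_a in the frame of crate between -0.1 and 0.1 m and y of bolt_a in the frame of crate between -0.08 and 0.08 m and z of bolt_a in the frame of crate below 0.05 m and angle between bolt_a's own x axis and vertical between 1.35 and 1.79 rad)) and ((value of joint bar_b above 0.046 m and angle between bolt_b's own z axis and vertical below 0.1 rad and height (world z) of bolt_b below 0.012 m and x of bolt_b in the frame of mat between -0.15 and 0.15 m and y of bolt_b in the frame of mat between -0.25 and 0.25 m) or (value of joint bar_b between 0.018 and 0.03 m and x of bolt_b in the frame of crate between -0.1 and 0.1 m and y of bolt_b in the frame of crate between -0.08 and 0.08 m and z of bolt_b in the frame of crate below 0.05 m and angle between bolt_b's own x axis and vertical between 1.35 and 1.79 rad)) and ((value of joint bar_c above 0.046 m and angle between bolt_c's own z axis and vertical below 0.1 rad and height (world z) of bolt_c below 0.012 m and x of bolt_c in the frame of mat between -0.15 and 0.15 m and y of bolt_c in the frame of mat between -0.25 and 0.25 m) or (value of joint bar_c between 0.018 and 0.03 m and x of bolt_c in the frame of crate between -0.1 and 0.1 m and y of bolt_c in the frame of crate between -0.08 and 0.08 m and z of bolt_c in the frame of crate below 0.05 m and angle between bolt_c's own x axis and vertical between 1.35 and 1.79 rad)) and ((value of joint bar_d above 0.046 m and angle between bolt_d's own z axis and vertical below 0.1 rad and height (world z) of bolt_d below 0.012 m and x of bolt_d in the frame of mat between -0.15 and 0.15 m and y of bolt_d in the frame of mat between -0.25 and 0.25 m) or (value of joint bar_d between 0.018 and 0.03 m and x of bolt_d in the frame of crate between -0.1 and 0.1 m and y of bolt_d in the frame of crate between -0.08 and 0.08 m and z of bolt_d in the frame of crate below 0.05 m and angle between bolt_d's own x axis and vertical between 1.35 and 1.79 rad)) and (value of joint each of bar_b, bar_c, bar_d above 0.046 m or value of joint each of bar_a, bar_c, bar_d above 0.046 m or value of joint each of bar_a, bar_b, bar_d above 0.046 m or value of joint each of bar_a, bar_b, bar_c above 0.046 m) and linear speed of each of bolt_a, bolt_b, bolt_c, bolt_d, crate below 0.02 m/s); the robot touches nothing.
It fails at once if a bystander is shifted by more than 40 mm (distance of any of keep_1, keep_2, screwdriver, tape_roll, padlock, tape_measure, screw_jar, oil_can from where it was at the start of the episode above 0.04 m).
It fails at once if the crate is shifted by more than 50 mm (distance of crate from where it was at the start of the episode above 0.05 m).
It also fails if it takes over 64 s, if anything falls off the work surface, if the arm or the gripper's body presses on something with over 40 N, if the wrist force passes 120 N, or if a joint passes its speed limit or range.

## Working session

There is one attempt and no reset: what is moved stays moved. The work goes in short steps, Python scripts to look and compute and a tool call to move; the robot and the scene stay as the last step left them, time stands still between calls to the robot, and variables do not carry over. Pictures are saved under pics/ and viewed, at most 10 in all, crops included, and the job is handed in when it is done.

Besides the shell and the picture viewer there is one more tool, called after "Request:" by a JSON object that holds its "op" and its "data", one argument or row to a line. carry_out: Moves the arm, as the interface text tells. Shifts and turns lie within -1 to 1; 1 stands for 120 mm of shift or 180 degrees of turn. Its arguments: {"type":"object","properties":{"motion":{"type":"array","items":{"type":"array"}}},"required":["motion"]}

```bash
mkdir -p pics; cat > h.py <<'E'
import numpy as np, cv2
from rig import bot, eyes, nets
def cam(name):
    i=eyes.camera_info(name)
    K=np.array(i["mtx"],float);D=np.array(i["D"],float)
    if "origin" in i: o=np.array(i["origin"],float);R=np.array(i["rotation"],float)
    else:
        s=bot.state();T=np.array(i["T_tool_cam"],float);Rt=np.array(s["tcp_rot"],float)
        R=Rt@T[:3,:3];o=np.array(s["eef_pos"])+Rt@T[:3,3]
    return K,D,o,R
def px2w(c,px,z):
    K,D,o,R=c
    u=cv2.undistortPoints(np.array(px,float).reshape(-1,1,2),K,D).reshape(-1,2)
    d=np.c_[u[:,0],-u[:,1],-np.ones(len(u))]@R.T
    return o+d*((z-o[2])/d[:,2])[:,None]
def w2px(c,P):
    K,D,o,R=c
    q=(np.array(P,float).reshape(-1,3)-o)@R; q=q*[1,-1,-1]
    return cv2.projectPoints(q,np.zeros(3),np.zeros(3),K,D)[0].reshape(-1,2)
E
python3 - <<'E'
from h import *
s=bot.state();print(s["time_s"],s["eef_pos"],np.round(s["tcp_rot"],3).tolist(),s["contact_force"])
a=eyes.read_camera("top");cv2.imwrite("pics/top.png",a)
b=eyes.read_camera("scene");cv2.imwrite("pics/scene.png",b)
for n in ("top","scene"):
    c=cam(n);print(n,c[2].round(),c[3].round(2).tolist())
    for t in ("knob_a",):
        for d in nets.spot_point(n,t): print(t,d["p"],np.round(d["position"],1),px2w(c,d["position"],60)[0].round(1))
    for t in ("bolt_a","crate","mat","keep_1"):
        for d in nets.spot_point(n,t): print(t,d["p"],np.round(d["position"],1),px2w(c,d["position"],4 if t in("bolt_a","keep_1") else 0)[0].round(1))
E
```

```text
0.0 [ 181.57282623 -597.78699605  216.21514644] [[0.957, 0.291, -0.0], [0.291, -0.957, 0.001], [0.0, -0.001, -1.0]] [ 0.65346161 -0.56001829 -0.15420117]
top [ 469.  -55. 1175.] [[0.01, 1.0, -0.07], [-1.0, 0.01, 0.01], [0.01, 0.07, 1.0]]
knob_a 0.66 [360.5 228.8] [ 515.3 -309.5   60. ]
knob_a 0.52 [217.6 232.6] [498.8  94.6  60. ]
knob_a 0.45 [266.8 228.3] [513.  -43.9  60. ]
knob_a 0.43 [310.  234.6] [ 497. -166.   60.]
bolt_a 0.84 [267.  215.6] [552.9 -43.3   4. ]
bolt_a 0.64 [308.4 220.1] [ 541.3 -166.5    4. ]
bolt_a 0.58 [352.3 218.3] [ 548.6 -297.6    4. ]
bolt_a 0.56 [223.7 218. ] [543.9  85.    4. ]
crate 0.68 [290. 214.] [ 559.  -111.8    0. ]
crate 0.66 [132.4 215.1] [548.8 360.6   0. ]
crate 0.48 [225.1 219.4] [540.1  81.3   0. ]
mat 0.58 [293.1 214.7] [ 557.1 -121.     0. ]
keep_1 0.62 [297.6 173.7] [ 680.2 -133.1    4. ]
keep_1 0.41 [249.2 174.5] [675.5  11.8   4. ]
scene [ 985. -761.  733.] [[0.86, -0.33, 0.39], [0.51, 0.55, -0.67], [0.0, 0.77, 0.64]]
knob_a 0.76 [190.7 265.2] [ 506.1 -306.6   60. ]
knob_a 0.72 [257.9 197.9] [503.4 -37.7  60. ]
knob_a 0.69 [225.8 226.6] [ 497.7 -168.5   60. ]
knob_a 0.49 [280.5 171.4] [492.9  94.4  60. ]
bolt_a 0.86 [209.5 288. ] [ 544.7 -300.9    4. ]
bolt_a 0.76 [269.5 227.1] [553.5 -64.3   4. ]
bolt_a 0.69 [243.5 253. ] [ 548.4 -174.5    4. ]
bolt_a 0.62 [288.8 197.2] [534.8  68.7   4. ]
bolt_a 0.46 [248.2 155.6] [321.  189.3   4. ]
bolt_a 0.37 [227.2 229.5] [ 466.7 -126.4    4. ]
bolt_a 0.24 [147.2 242.2] [ 326.9 -262.6    4. ]
crate 0.78 [333.  156.9] [550.3 324.4   0. ]
crate 0.52 [327.8 230.4] [684.3   4.    0. ]
mat 0.64 [263.1 243.3] [ 568.6 -119.3    0. ]
keep_1 0.55 [306.3 257.1] [ 682.7 -110.6    4. ]
keep_1 0.55 [327.9 230.8] [686.8  -1.4   4. ]
```

View pics/top.png

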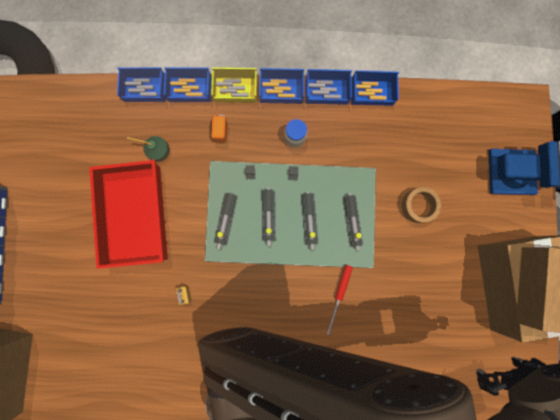

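View pics/scene.png

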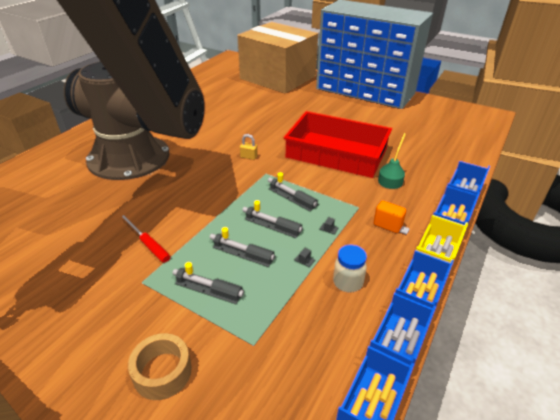

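The top view shows the bolts with yellow knobs near (220,235), (268,230), (311,235) and (359,236), all pointing away from the robot. The crate is at (128,215) and the keeps at (250,172) and (293,173). The scene view agrees.

```bash
cat >> h.py <<'E'
def blobs(img,kind,roi,amin,amax):
    h=cv2.cvtColor(img,cv2.COLOR_BGR2HSV)
    m=cv2.inRange(h,(22,150,120),(35,255,255)) if kind=="y" else cv2.inRange(h,(0,0,0),(180,255,75))
    k=np.zeros_like(m);x0,y0,x1,y1=roi;k[y0:y1,x0:x1]=m[y0:y1,x0:x1]
    n,l,st,ce=cv2.connectedComponentsWithStats(k)
    return [(ce[i],np.argwhere(l==i)[:,::-1],st[i,4]) for i in range(1,n) if amin<st[i,4]<amax]
def measure(a,roi=(205,160,378,268)):
    "top picture -> per bolt knob (z=50) and black pixel axis"
    c=cam("top");out=[]
    ys=blobs(a,"y",roi,4,200); bs=blobs(a,"b",roi,90,900)
    for ce,p,n in ys: print("knob",ce.round(1),n,px2w(c,ce,52)[0,:2].round(1))
    for ce,p,n in bs:
        w=px2w(c,p,20)[:,:2];m=w.mean(0);v=np.linalg.svd(w-m)[2][0];v*=np.sign(v[0]);t=(w-m)@v
        print("black",ce.round(1),n,"mean",m.round(1),"yaw",np.degrees(np.arctan2(v[1],v[0])).round(1),"ends",(m+v*t.min()).round(),(m+v*t.max()).round())
E
python3 - <<'E'
from h import *
a=cv2.imread("pics/top.png");b=cv2.imread("pics/scene.png")
measure(a)
ct,cs=cam("top"),cam("scene")
A=[x[0] for x in blobs(a,"y",(205,160,378,268),4,200)]; B=[x[0] for x in blobs(b,"y",(150,165,340,300),4,400)]
print(np.round(B,1).tolist())
from scipy.optimize import least_squares
for p in A:
    best=min((least_squares(lambda X:np.r_[w2px(ct,X)[0]-p,w2px(cs,X)[0]-q],np.r_[px2w(ct,p,50)[0]]) for q in B),key=lambda r:r.cost)
    print(p.round(1),best.x.round(1),round(best.cost,2))
cv2.imwrite("pics/z.png",cv2.resize(a[155:275,85:385],None,fx=2.6,fy=2.6,interpolation=cv2.INTER_CUBIC))
E
```

```text
knob [268.2 230.5] 18 [507.1 -47.9]
knob [219.4 234.2] 23 [494.7  90.4]
knob [312.2 234.5] 18 [ 497.5 -173.1]
knob [357.9 235. ] 22 [ 497.8 -303.7]
[[279.5, 176.7], [256.6, 205.2], [224.6, 232.3], [188.4, 267.9]]
[268.2 230.5] [506.6 -48.4  45.2] 0.09
[219.4 234.2] [493.7  90.5  45. ] 0.22
[312.2 234.5] [ 497.3 -174.1   46. ] 0.03
[357.9 235. ] [ 497.4 -305.5   46. ] 0.05
```

View pics/z.png

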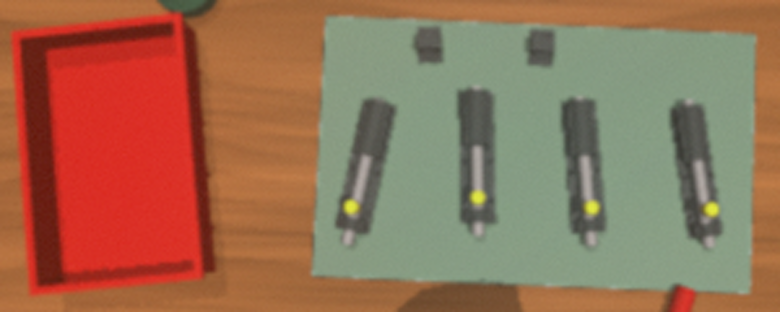

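The crop shows bolts 1 to 4 from left to right, with shot directions of about -13, +1, +6 and +10 degrees. The barrels are at the top and the knobs near the bottom.

```bash
cat >> h.py <<'E'
def plan(targets,step=48,pose=None,grip=1.0):
    "targets: (x,y,z,psi[,step[,grip]]) -> rows"
    if pose is None:
        s=bot.state();R=np.array(s["tcp_rot"]);pose=np.r_[s["eef_pos"],np.degrees(np.arctan2(R[1,0],R[0,0]))]
    rows=[];p=np.array(pose,float);print("from",p.round(1))
    for t in targets:
        st=t[4] if len(t)>4 else step;g=t[5] if len(t)>5 else grip
        t4=np.array(t[:4],float);n=int(np.ceil(max(np.linalg.norm(t4[:3]-p[:3])/st,abs(t4[3]-p[3])/8.5,1)-1e-6))
        for i in range(n):
            q=p+(t4-p)/(n-i);a=np.radians(p[3]);d=q[:3]-p[:3]
            sh=np.round([(np.cos(a)*d[0]+np.sin(a)*d[1])/120,(np.sin(a)*d[0]-np.cos(a)*d[1])/120,-d[2]/120],3)
            tn=round(-(q[3]-p[3])/180,3);rows.append([sh.tolist(),tn,g])
            d=sh*120;p=p+[np.cos(a)*d[0]+np.sin(a)*d[1],np.sin(a)*d[0]-np.cos(a)*d[1],-d[2],-tn*180]
    for i in range(0,len(rows),5): print(str(rows[i:i+5]).replace(" ",""))
    return rows
E
python3 - <<'E'
from h import *
c=cam("top")
Y=[]
for f,t in (((380,102),(348,242)),((475,92),(478,232)),((577,100),(592,243)),((685,103),(709,243))):
    P=px2w(c,np.array([f,t])/2.6+[84.7,154.7],20);d=P[0]-P[1];Y.append(np.degrees(np.arctan2(d[1],d[0])));print(P[:,:2].round(),round(np.hypot(d[0],d[1])),Y[-1].round(1))
k=np.array([497.5,-304.5]);y=Y[3];u=np.array([np.cos(np.radians(y)),np.sin(np.radians(y))])
a=k-33*u
plan([(*a,120,y),(*a,62,y)])
cr=px2w(c,np.array([(12,33),(32,292),(212,272),(180,15)])/2.6+[84.7,154.7],75);print(cr.round())
E
```

```text
[[614.  64.]
 [456.  96.]] 162 -11.6
[[627. -43.]
 [469. -49.]] 158 2.1
[[ 620. -159.]
 [ 459. -177.]] 162 6.4
[[ 618. -282.]
 [ 460. -309.]] 161 9.8
from [ 181.6 -598.1  216.8   16.9]
[[[0.329,-0.179,0.09],np.float64(0.004),1.0],[[0.326,-0.183,0.09],np.float64(0.004),1.0],[[0.324,-0.187,0.09],np.float64(0.004),1.0],[[0.321,-0.191,0.089],np.float64(0.005),1.0],[[0.319,-0.196,0.09],np.float64(0.004),1.0]]
[[[0.316,-0.2,0.089],np.float64(0.005),1.0],[[0.313,-0.205,0.09],np.float64(0.004),1.0],[[0.31,-0.209,0.089],np.float64(0.005),1.0],[[0.307,-0.214,0.09],np.float64(0.004),1.0],[[-0.0,-0.0,0.242],np.float64(0.0),1.0]]
[[[-0.0,-0.0,0.241],np.float64(0.0),1.0]]
[[678. 466.  75.]
 [397. 430.  75.]
 [422. 234.  75.]
 [700. 279.  75.]]
```

Request:
{"op": "carry_out", "data": {
  "motion": [
    [[0.329,-0.179,0.09],0.004,1.0],
    [[0.326,-0.183,0.09],0.004,1.0],
    [[0.324,-0.187,0.09],0.004,1.0],
    [[0.321,-0.191,0.089],0.005,1.0],
    [[0.319,-0.196,0.09],0.004,1.0]
  ]
}}

```text
time_s: 1.1
eef_pos: [340.1, -436.8, 162.7]
tcp_rot: [[0.974, 0.226, 0.0], [0.226, -0.974, -0.0], [0.0, 0.001, -1.0]]
contact_force: [0.6, -0.8, -0.5]
grip_width: 12.5
grip_force: 0.0
```

Request:
{"op": "carry_out", "data": {
  "motion": [
    [[0.316,-0.2,0.089],0.005,1.0],
    [[0.313,-0.205,0.09],0.004,1.0],
    [[0.31,-0.209,0.089],0.005,1.0],
    [[0.307,-0.214,0.09],0.004,1.0],
    [[0,0,0.12],0,1.0]
  ]
}}

```text
time_s: 1.6
eef_pos: [468.1, -306.9, 105.5]
tcp_rot: [[0.984, 0.175, 0.001], [0.175, -0.984, -0.001], [0.001, 0.001, -1.0]]
contact_force: [0.6, -0.4, 0.5]
grip_width: -0.0
grip_force: 0.0
```

Request:
{"op": "carry_out", "data": {
  "motion": [
    [[-0.03,0.022,0.18],0,1.0],
    [[0,0,0.18],0,1.0],
    [[0.06,0,0],0,1.0],
    [[0.06,0,0],0,1.0],
    [[0.06,0,0],0,1.0]
  ]
}}

```text
time_s: 2.1
eef_pos: [484.4, -310.0, 63.5]
tcp_rot: [[0.985, 0.171, 0.001], [0.171, -0.985, -0.001], [0.001, 0.001, -1.0]]
contact_force: [0.2, 0.1, -0.2]
grip_width: -0.1
grip_force: 0.0
```

```bash
python3 - <<'E'
from h import *
cv2.imwrite("pics/s1.png",cv2.resize(eyes.read_camera("scene")[170:330,120:360],None,fx=2.5,fy=2.5,interpolation=cv2.INTER_CUBIC))
E
```

```text
(no output)
```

View pics/s1.png

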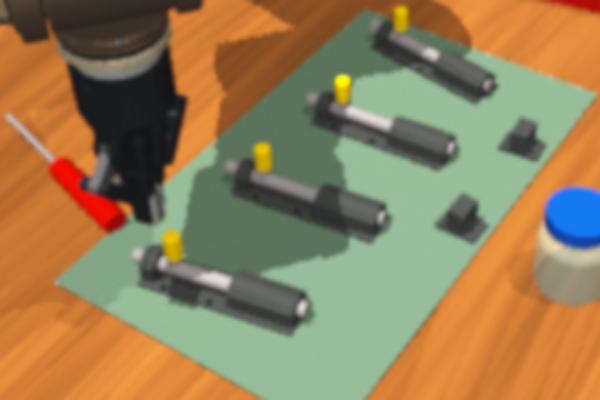

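The closed fingertips show at (155,215) in the crop, apparently behind and above the knob at (173,245). I'll check this by projecting the TCP into the image.

```bash
python3 - <<'E'
from h import *
c=cam("scene");s=bot.state();p=np.array(s["eef_pos"]);print(p.round(1),s["grip_width"],s["time_s"])
for q in (p,p+[0,0,-19],[497.5,-304.5,60],[497.5,-304.5,34]): print(np.round(q),((w2px(c,q)[0]-[120,170])*2.5).round())
E
```

```text
[ 485.3 -309.9   63.6] -0.03456109603774438 2.15
[ 485. -310.   64.] [155. 228.]
[ 485. -310.   45.] [158. 244.]
[ 498. -304.   60.] [170. 233.]
[ 498. -304.   34.] [174. 254.]
```

```bash
python3 - <<'E'
from h import *
a=eyes.read_camera("scene")[210:300,130:230]
a=cv2.resize(a,None,fx=6,fy=6,interpolation=cv2.INTER_CUBIC);a=cv2.convertScaleAbs(a,alpha=2.0)
c=cam("scene");p=np.array(bot.state()["eef_pos"])
for q in (p,p+[0,0,-19]): cv2.circle(a,tuple(int(v) for v in (w2px(c,q)[0]-[130,210])*6+3),4,(255,0,255),1)
cv2.imwrite("pics/s2.png",a)
E
```

```text
(no output)
```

View pics/s2.png

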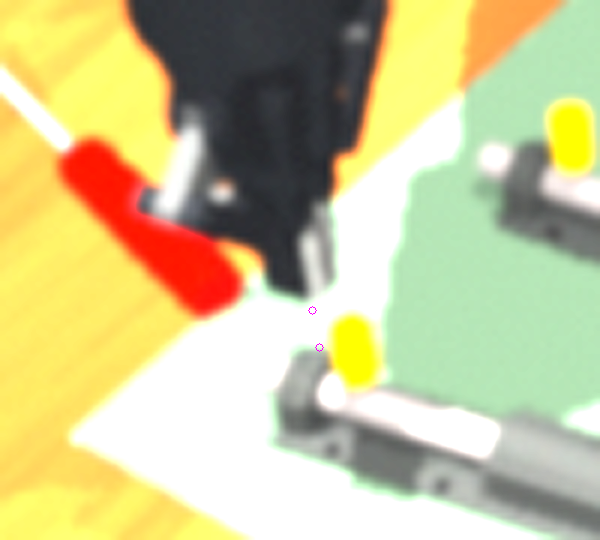

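The visible fingertip ends at about (305,293), above the projected TCP at (312,310). I'll cross-check with the wrist camera.

```bash
python3 - <<'E'
from h import *
c=cam("wrist");a=eyes.read_camera("wrist");T=np.array(eyes.camera_info("wrist")["T_tool_cam"]);print(T.round(2).tolist(),c[0].round().tolist())
p=np.array(bot.state()["eef_pos"])
for ce,q,n in blobs(a,"y",(0,0,560,420),20,9000): print("y",ce.round(1),n,px2w(c,ce,47)[0].round(1))
for q in ([497.5,-304.5,60],[497.5,-304.5,34],p,p+[0,0,-19]):
    v=w2px(c,q)[0];print(q,v.round())
    cv2.circle(a,tuple(int(x) for x in np.clip(v,-1000,1000)),4,(255,0,255),1)
cv2.imwrite("pics/w1.png",a)
E
```

```text
[[-0.0, 0.96, 0.29, 75.53], [1.0, 0.0, 0.0, -0.23], [0.0, 0.29, -0.96, -157.89], [0.0, 0.0, 0.0, 1.0]] [[318.0, 0.0, 284.0], [0.0, 318.0, 208.0], [0.0, 0.0, 1.0]]
y [ 45.1 184.1] 1122 [ 497.  -169.3   47. ]
y [277.  224.2] 755 [ 495.9 -303.7   47. ]
[497.5, -304.5, 60] [279. 230.]
[497.5, -304.5, 34] [279. 215.]
[ 484.02438848 -309.71210365   63.24109238] [284. 256.]
[ 484.02438848 -309.71210365   44.24109238] [284. 243.]
```

View pics/w1.png

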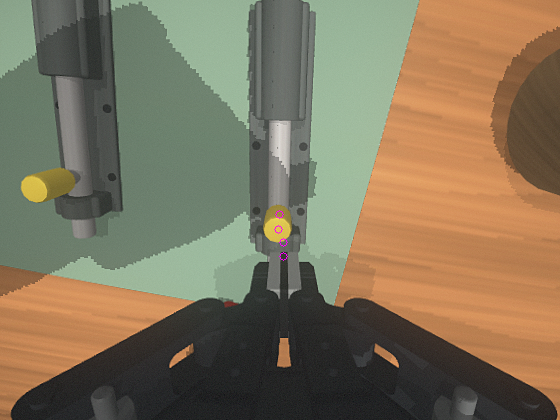

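The wrist view shows the knob at (277,224), matching its projection, and nothing was touched. The fingertips end near row 262, where the projected tip is at row 243, so they reach less far than nominal. I'll back off a little and lower in steps while watching the force.

Request:
{"op": "carry_out", "data": {
  "motion": [
    [[-0.06,0,0],0,1.0],
    [[0,0,0.06],0,1.0],
    [[0,0,0.05],0,1.0]
  ]
}}

```text
time_s: 2.55
eef_pos: [475.7, -311.1, 48.8]
tcp_rot: [[0.985, 0.171, 0.0], [0.171, -0.985, -0.0], [0.0, 0.0, -1.0]]
contact_force: [0.2, -0.2, -0.5]
grip_width: -0.2
grip_force: 0.0
```

Request:
{"op": "carry_out", "data": {
  "motion": [
    [[0.06,0,0],0,1.0],
    [[0.06,0,0],0,1.0],
    [[0,0,0],0,1.0]
  ]
}}

```text
time_s: 2.85
eef_pos: [491.5, -308.4, 49.2]
tcp_rot: [[0.985, 0.172, 0.001], [0.172, -0.985, -0.0], [0.001, 0.001, -1.0]]
contact_force: [-0.5, 0.0, 0.3]
grip_width: -0.0
grip_force: 0.0
```

```bash
python3 - <<'E'
from h import *
c=cam("wrist");a=eyes.read_camera("wrist");s=bot.state();print(s["eef_pos"],s["contact_force"],s["grip_width"])
for ce,q,n in blobs(a,"y",(0,0,560,420),20,9000): print("y",ce.round(1),n,px2w(c,ce,47)[0].round(1))
cv2.imwrite("pics/w2.png",np.hstack([a[180:300,200:360],eyes.read_camera("scene")[180:300,110:270]])) 
E
python3 -c "
import cv2;a=cv2.imread('pics/w2.png');cv2.imwrite('pics/w2.png',cv2.resize(a,None,fx=2.5,fy=2.5))"
```

```text
[ 490.98215317 -308.28241847   49.15207399] [ 0.18359347 -0.14639394 -0.54565567] -0.08746904490514877
y [ 30.5 203. ] 1429 [ 496.9 -169.7   47. ]
y [276.2 240.3] 678 [ 498.6 -302.8   47. ]
```

View pics/w2.png

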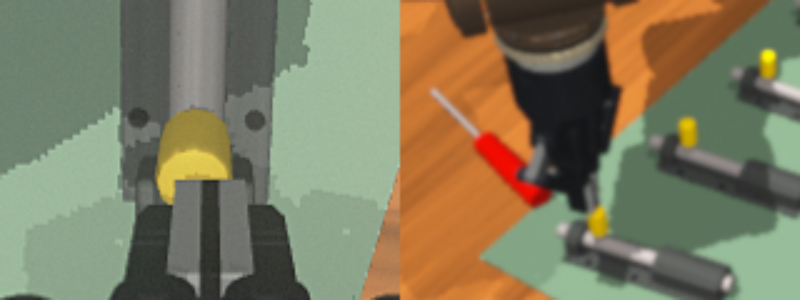

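The view now shows the pads just reaching over the knob's near edge with no force, so the real tips sit near the TCP height. I'll back off, lower 12 mm, then push.

Request:
{"op": "carry_out", "data": {
  "motion": [
    [[-0.1,0,0],0,1.0],
    [[0,0,0.05],0,1.0],
    [[0,0,0.05],0,1.0],
    [[0,0,0],0,1.0]
  ]
}}

```text
time_s: 3.35
eef_pos: [478.0, -310.4, 36.2]
tcp_rot: [[0.985, 0.171, -0.001], [0.171, -0.985, 0.001], [-0.001, -0.001, -1.0]]
contact_force: [0.7, 0.3, 0.3]
grip_width: -0.1
grip_force: 0.0
```

Request:
{"op": "carry_out", "data": {
  "motion": [
    [[0.06,0,0],0,1.0],
    [[0.06,0,0],0,1.0],
    [[0.06,0,0],0,1.0],
    [[0.06,0,0],0,1.0]
  ]
}}

```text
time_s: 3.75
eef_pos: [507.8, -305.5, 37.3]
tcp_rot: [[0.985, 0.172, 0.0], [0.172, -0.985, -0.0], [0.0, 0.0, -1.0]]
contact_force: [-1.4, -1.1, 1.0]
grip_width: -0.1
grip_force: 0.6
```

```bash
python3 - <<'E'
from h import *
c=cam("wrist");a=eyes.read_camera("wrist");s=bot.state();print(s["eef_pos"],s["contact_force"],s["grip_width"])
for ce,q,n in blobs(a,"y",(0,0,560,420),20,9000): print("y",ce.round(1),n,px2w(c,ce,47)[0].round(1))
E
```

```text
[ 508.70132938 -305.37883626   37.33587009] [-0.35139744  0.62044173 -0.81955224] 0.26605705269748203
y [278.  231.2] 1157 [ 525.  -299.4   47. ]
y [ 23.9 240.3] 1539 [ 497.2 -171.2   47. ]
```

Request:
{"op": "carry_out", "data": {
  "motion": [
    [[0.05,0,0],0,1.0],
    [[0.05,0,0],0,1.0]
  ]
}}

```text
time_s: 4.0
eef_pos: [519.1, -303.4, 37.2]
tcp_rot: [[0.985, 0.171, 0.0], [0.171, -0.985, -0.0], [0.0, 0.0, -1.0]]
contact_force: [-0.9, -0.4, -0.5]
grip_width: 0.0
grip_force: 0.6
```

Request:
{"op": "carry_out", "data": {
  "motion": [
    [[0.05,0,0],0,1.0],
    [[0.05,0,0],0,1.0],
    [[0.02,0,0],0,1.0]
  ]
}}

```text
time_s: 4.3
eef_pos: [532.9, -300.8, 37.1]
tcp_rot: [[0.985, 0.172, -0.001], [0.172, -0.985, 0.0], [-0.001, -0.0, -1.0]]
contact_force: [-4.8, -1.2, 1.8]
grip_width: -0.3
grip_force: 2.8
```

Request:
{"op": "carry_out", "data": {
  "motion": [
    [[0.01,0,0],0,1.0],
    [[0,0,0],0,1.0],
    [[-0.15,0,0],0,1.0],
    [[0,0,-0.4],0,1.0]
  ]
}}

```text
time_s: 4.7
eef_pos: [513.3, -302.5, 80.8]
tcp_rot: [[0.985, 0.171, -0.007], [0.171, -0.985, 0.006], [-0.006, -0.007, -1.0]]
contact_force: [0.6, -0.1, 0.2]
grip_width: -0.1
grip_force: 0.0
```

```bash
python3 - <<'E'
from h import *
c=cam("wrist");a=eyes.read_camera("wrist");s=bot.state();print(s["eef_pos"],s["contact_force"],s["grip_width"])
for ce,q,n in blobs(a,"y",(0,0,560,420),20,9000): print("y",ce.round(1),n,px2w(c,ce,50)[0].round(1))
cv2.imwrite("pics/w3.png",a)
E
```

```text
[ 517.42457652 -304.96852412   91.12921213] [ 3.08817426 -2.32596129  7.80160272] -0.16376759734350965
y [282.7 173. ] 633 [ 551.9 -294.8   50. ]
y [ 78.2 223. ] 822 [ 497.7 -171.    50. ]
```

View pics/w3.png

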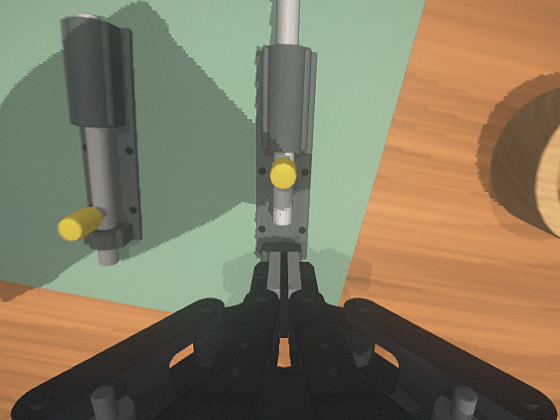

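Bolt 4 is sound. Its knob, at (283,173), sits up against the barrel, and force only rose (-4.8 N) at the end of travel. Next is bolt 3.

```bash
cat >> h.py <<'E'
def approach(k,yaw):
    u=np.array([np.cos(np.radians(yaw)),np.sin(np.radians(yaw))]);a=np.array(k)-30*u
    plan([(*a,92,yaw,45),(*a,37,yaw,40)])
E
sed -i 's/tn=round(-(q\[3\]-p\[3\])\/180,3)/tn=float(round(-(q[3]-p[3])\/180,3))/' h.py
python3 - <<'E'
from h import *
approach((497.5,-172),6.4)
E
```

```text
from [ 517.4 -305.    91.1    9.8]
[[[-0.056,-0.284,-0.002],0.005,1.0],[[-0.06,-0.283,-0.002],0.005,1.0],[[-0.065,-0.282,-0.002],0.005,1.0],[[-0.07,-0.28,-0.001],0.004,1.0],[[0.0,-0.0,0.229],0.0,1.0]]
[[[0.0,-0.0,0.229],0.0,1.0]]
```

Request:
{"op": "carry_out", "data": {
  "motion": [
    [[-0.056,-0.284,0],0.005,1.0],
    [[-0.06,-0.283,0],0.005,1.0],
    [[-0.065,-0.282,0],0.005,1.0],
    [[-0.07,-0.28,0],0.004,1.0],
    [[0,0,0.2],0,1.0]
  ]
}}

```text
time_s: 5.25
eef_pos: [466.5, -171.9, 63.2]
tcp_rot: [[0.993, 0.114, 0.004], [0.114, -0.993, -0.002], [0.004, 0.002, -1.0]]
contact_force: [0.3, -0.1, -0.5]
grip_width: -0.0
grip_force: 0.0
```

Request:
{"op": "carry_out", "data": {
  "motion": [
    [[0,0,0.16],0,1.0],
    [[0,0,0],0,1.0]
  ]
}}

```text
time_s: 5.45
eef_pos: [466.3, -173.9, 40.6]
tcp_rot: [[0.994, 0.112, -0.001], [0.112, -0.994, 0.001], [-0.001, -0.001, -1.0]]
contact_force: [-0.5, 0.0, 0.2]
grip_width: 0.2
grip_force: 0.0
```

Request:
{"op": "carry_out", "data": {
  "motion": [
    [[0.06,0,0.015],0,1.0],
    [[0.06,0,0.015],0,1.0],
    [[0.05,0,0],0,1.0],
    [[0.05,0,0],0,1.0],
    [[0.05,0,0],0,1.0]
  ]
}}

```text
time_s: 5.95
eef_pos: [499.3, -170.7, 38.7]
tcp_rot: [[0.994, 0.112, 0.0], [0.112, -0.994, -0.0], [0.0, 0.0, -1.0]]
contact_force: [-0.9, -0.5, 0.6]
grip_width: -0.2
grip_force: 0.8
```

Request:
{"op": "carry_out", "data": {
  "motion": [
    [[0.04,0,0],0,1.0],
    [[0.04,0,0],0,1.0]
  ]
}}

```text
time_s: 6.15
eef_pos: [508.6, -169.6, 38.4]
tcp_rot: [[0.994, 0.112, 0.0], [0.112, -0.994, -0.0], [0.0, 0.0, -1.0]]
contact_force: [-1.4, -0.8, 1.5]
grip_width: -0.1
grip_force: 0.8
```

Request:
{"op": "carry_out", "data": {
  "motion": [
    [[0.02,0,0],0,1.0],
    [[0.02,0,0],0,1.0]
  ]
}}

```text
time_s: 6.35
eef_pos: [513.1, -169.1, 38.3]
tcp_rot: [[0.994, 0.112, -0.0], [0.112, -0.994, -0.0], [-0.0, 0.0, -1.0]]
contact_force: [-1.4, -1.6, 1.1]
grip_width: 0.2
grip_force: 0.7
```

Request:
{"op": "carry_out", "data": {
  "motion": [
    [[0.05,0,0],0,1.0],
    [[0.05,0,0],0,1.0],
    [[0.05,0,0],0,1.0],
    [[0.02,0,0],0,1.0],
    [[0.01,0,0],0,1.0]
  ]
}}

```text
time_s: 6.85
eef_pos: [534.1, -166.4, 38.2]
tcp_rot: [[0.994, 0.113, -0.001], [0.113, -0.994, 0.0], [-0.001, -0.001, -1.0]]
contact_force: [-6.2, -0.8, 2.0]
grip_width: 0.1
grip_force: 2.7
```

Request:
{"op": "carry_out", "data": {
  "motion": [
    [[0.01,0,0],0,1.0],
    [[0,0,0],0,1.0]
  ]
}}

```text
time_s: 7.05
eef_pos: [535.3, -166.3, 38.3]
tcp_rot: [[0.994, 0.112, -0.001], [0.112, -0.994, 0.0], [-0.001, -0.0, -1.0]]
contact_force: [-3.8, -0.4, 1.0]
grip_width: -0.2
grip_force: 2.1
```

Request:
{"op": "carry_out", "data": {
  "motion": [
    [[-0.15,0,0],0,1.0],
    [[0,0,-0.4],0,1.0],
    [[0,0,0],0,1.0]
  ]
}}

```text
time_s: 7.35
eef_pos: [519.9, -169.5, 90.5]
tcp_rot: [[0.994, 0.112, 0.007], [0.112, -0.994, -0.003], [0.007, 0.004, -1.0]]
contact_force: [1.0, 0.6, -0.4]
grip_width: 0.1
grip_force: 0.0
```

```bash
python3 - <<'E'
from h import *
c=cam("wrist");a=eyes.read_camera("wrist")
for ce,q,n in blobs(a,"y",(0,0,560,420),20,9000): print("y",ce.round(1),n,px2w(c,ce,50)[0].round(1))
approach((506.8,-48),2.1)
E
```

```text
y [283.4 178.6] 382 [ 554.  -165.4   50. ]
y [478.6 197.4] 161 [ 556.  -293.9   50. ]
y [100.8 227.5] 725 [507.5 -47.5  50. ]
from [ 519.4 -169.2   88.7    6.4]
[[[-0.08,-0.345,-0.009],0.008,1.0],[[-0.089,-0.343,-0.009],0.008,1.0],[[-0.097,-0.34,-0.01],0.008,1.0],[[0.0,0.0,0.229],0.0,1.0],[[0.0,0.0,0.23],0.0,1.0]]
```

Request:
{"op": "carry_out", "data": {
  "motion": [
    [[-0.08,-0.345,0],0.008,1.0],
    [[-0.089,-0.343,0],0.008,1.0],
    [[-0.097,-0.34,0],0.008,1.0],
    [[0,0,0.2],0,1.0],
    [[0,0,0.22],0,1.0]
  ]
}}

```text
time_s: 7.9
eef_pos: [475.7, -47.3, 35.7]
tcp_rot: [[0.999, 0.039, 0.003], [0.039, -0.999, -0.001], [0.003, 0.001, -1.0]]
contact_force: [1.0, -0.8, -0.1]
grip_width: 0.3
grip_force: 0.0
```

Request:
{"op": "carry_out", "data": {
  "motion": [
    [[0,0,0],0,1.0],
    [[0.06,0,0],0,1.0],
    [[0.06,0,0],0,1.0],
    [[0.05,0,0],0,1.0],
    [[0.05,0,0],0,1.0]
  ]
}}

```text
time_s: 8.4
eef_pos: [502.4, -47.7, 36.6]
tcp_rot: [[0.999, 0.037, 0.001], [0.037, -0.999, -0.0], [0.001, 0.0, -1.0]]
contact_force: [-0.9, -0.7, 0.9]
grip_width: -0.3
grip_force: 0.6
```

Request:
{"op": "carry_out", "data": {
  "motion": [
    [[0.04,0,0],0,1.0],
    [[0.04,0,0],0,1.0]
  ]
}}

```text
time_s: 8.6
eef_pos: [510.8, -47.0, 36.1]
tcp_rot: [[0.999, 0.037, -0.001], [0.037, -0.999, 0.0], [-0.001, -0.0, -1.0]]
contact_force: [-7.3, -0.0, 5.3]
grip_width: -0.3
grip_force: 3.5
```

Request:
{"op": "carry_out", "data": {
  "motion": [
    [[0.04,0,0],0,1.0],
    [[0.02,0,0],0,1.0],
    [[0.02,0,0],0,1.0]
  ]
}}

```text
time_s: 8.9
eef_pos: [519.8, -46.5, 36.0]
tcp_rot: [[0.999, 0.037, -0.002], [0.037, -0.999, 0.0], [-0.002, -0.0, -1.0]]
contact_force: [-6.6, -1.1, 4.6]
grip_width: -0.0
grip_force: 3.4
```

Bolt 2 jams at about 20 mm: force was 7 N and it dragged. Next I'll try bolt 1.

Request:
{"op": "carry_out", "data": {
  "motion": [
    [[-0.15,0,0],0,1.0],
    [[0,0,-0.4],0,1.0],
    [[0,0,0],0,1.0]
  ]
}}

```text
time_s: 9.2
eef_pos: [504.7, -47.8, 87.8]
tcp_rot: [[0.999, 0.037, 0.006], [0.037, -0.999, -0.001], [0.006, 0.002, -1.0]]
contact_force: [1.2, -0.1, -0.4]
grip_width: 0.1
grip_force: 0.0
```

```bash
python3 - <<'E'
from h import *
c=cam("wrist");a=eyes.read_camera("wrist")
for ce,q,n in blobs(a,"y",(0,0,560,420),20,9000): print("y",ce.round(1),n,px2w(c,ce,50)[0].round(1))
approach((494.5,90.5),-11.6)
E
```

```text
y [475.9 157.5] 131 [ 557.4 -165.4   50. ]
y [281.5 179.3] 259 [539.  -44.9  50. ]
y [ 79.1 236.8] 869 [495.2  89.3  50. ]
from [504.2 -47.7  86.1   2.1]
[[[-0.07,-0.303,-0.012],0.019,1.0],[[-0.088,-0.299,-0.012],0.019,1.0],[[-0.106,-0.293,-0.012],0.019,1.0],[[-0.124,-0.285,-0.013],0.019,1.0],[[0.0,-0.0,0.229],0.0,1.0]]
[[[0.0,-0.0,0.23],0.0,1.0]]
```

Request:
{"op": "carry_out", "data": {
  "motion": [
    [[-0.07,-0.303,0],0.019,1.0],
    [[-0.088,-0.299,0],0.019,1.0],
    [[-0.106,-0.293,0],0.019,1.0],
    [[-0.124,-0.285,0],0.019,1.0],
    [[0,0,0.2],0,1.0]
  ]
}}

```text
time_s: 9.75
eef_pos: [463.6, 100.0, 61.0]
tcp_rot: [[0.98, -0.199, 0.004], [-0.199, -0.98, 0.0], [0.004, -0.001, -1.0]]
contact_force: [1.1, 0.1, -0.8]
grip_width: 0.6
grip_force: 0.0
```

Request:
{"op": "carry_out", "data": {
  "motion": [
    [[0,0,0.2],0,1.0],
    [[0,0,0],0,1.0],
    [[0.06,0,0],0,1.0],
    [[0.06,0,0],0,1.0],
    [[0.05,0,0],0,1.0]
  ]
}}

```text
time_s: 10.25
eef_pos: [484.6, 92.4, 36.7]
tcp_rot: [[0.98, -0.201, 0.001], [-0.201, -0.98, 0.0], [0.001, -0.0, -1.0]]
contact_force: [-2.0, 0.5, -0.9]
grip_width: 0.2
grip_force: 0.9
```

Request:
{"op": "carry_out", "data": {
  "motion": [
    [[0.05,0,0],0,1.0],
    [[0.04,0,0],0,1.0],
    [[0.04,0,0],0,1.0],
    [[0.04,0,0],0,1.0]
  ]
}}

```text
time_s: 10.65
eef_pos: [503.8, 88.4, 36.1]
tcp_rot: [[0.98, -0.2, 0.0], [-0.2, -0.98, -0.0], [0.0, 0.0, -1.0]]
contact_force: [-1.6, 0.7, 1.4]
grip_width: -0.4
grip_force: 0.9
```

Request:
{"op": "carry_out", "data": {
  "motion": [
    [[0.05,0,0],0,1.0],
    [[0.05,0,0],0,1.0],
    [[0.05,0,0],0,1.0],
    [[0.04,0,0],0,1.0],
    [[0.02,0,0],0,1.0]
  ]
}}

```text
time_s: 11.15
eef_pos: [527.8, 83.5, 35.8]
tcp_rot: [[0.98, -0.2, -0.002], [-0.2, -0.98, -0.0], [-0.002, 0.0, -1.0]]
contact_force: [-7.3, 2.0, 5.7]
grip_width: 0.2
grip_force: 3.9
```

Request:
{"op": "carry_out", "data": {
  "motion": [
    [[0.02,0,0],0,1.0],
    [[0,0,0],0,1.0]
  ]
}}

```text
time_s: 11.35
eef_pos: [530.0, 83.1, 35.9]
tcp_rot: [[0.98, -0.2, -0.002], [-0.2, -0.98, -0.0], [-0.002, 0.0, -1.0]]
contact_force: [-4.4, 0.3, 3.7]
grip_width: -0.1
grip_force: 2.5
```

Bolt 1 is sound: it met force only at full travel. Now I'll go over jammed bolt 2 with the jaws part open and look.

```bash
python3 - <<'E'
from h import *
s=bot.state();p=s["eef_pos"];
plan([(p[0]-18,p[1]+3.6,p[2],-11.6),(p[0]-18,p[1]+3.6,p[2]+45,-11.6),(560,-45,150,2.1,48,0.3)])
E
```

```text
from [530.   83.1  35.9 -11.5]
[[[-0.153,0.001,-0.0],0.0,1.0],[[0.0,-0.0,-0.375],0.0,1.0],[[0.153,0.249,-0.144],-0.019,0.3],[[0.138,0.257,-0.144],-0.019,0.3],[[0.122,0.265,-0.144],-0.019,0.3]]
[[[0.106,0.272,-0.144],-0.019,0.3]]
```

Request:
{"op": "carry_out", "data": {
  "motion": [
    [[-0.153,0,0],0,1.0],
    [[0,0,-0.375],0,1.0],
    [[0.153,0.249,-0.144],-0.019,0.3],
    [[0.138,0.257,-0.144],-0.019,0.3],
    [[0.122,0.265,-0.144],-0.019,0.3]
  ]
}}

```text
time_s: 11.85
eef_pos: [549.4, -13.1, 133.9]
tcp_rot: [[1.0, -0.019, 0.001], [-0.019, -1.0, -0.0], [0.001, 0.0, -1.0]]
contact_force: [1.2, 1.3, 0.9]
grip_width: 43.3
grip_force: 0.0
```

Request:
{"op": "carry_out", "data": {
  "motion": [
    [[0.106,0.272,-0.144],-0.019,0.3],
    [[0,0,0],0,0.3],
    [[0,0,0],0,0.3],
    [[0,0,0],0,0.3]
  ]
}}

```text
time_s: 12.25
eef_pos: [560.0, -44.1, 149.4]
tcp_rot: [[0.999, 0.037, -0.001], [0.037, -0.999, 0.0], [-0.001, -0.0, -1.0]]
contact_force: [-0.4, 0.5, -0.4]
grip_width: 60.0
grip_force: 0.0
```

```bash
python3 - <<'E'
from h import *
c=cam("wrist");a=eyes.read_camera("wrist");s=bot.state();print(s["eef_pos"],s["contact_force"],s["grip_width"])
for ce,q,n in blobs(a,"y",(0,0,560,420),20,9000): print("y",ce.round(1),n,px2w(c,ce,52)[0].round(1))
cv2.imwrite("pics/w4.png",a)
print(c[2].round())
E
```

```text
[560.05334981 -43.95340331 149.42555867] [0.13827391 0.06694372 0.34711111] 59.50302283175085
y [139.6 211.3] 426 [549.6  77.9  52. ]
y [428.3 213.4] 64 [ 556.7 -166.9   52. ]
y [555.  212.6] 26 [ 561.5 -278.6   52. ]
y [285.4 226.4] 51 [540.6 -46.1  52. ]
[636. -41. 307.]
```

View pics/w4.png

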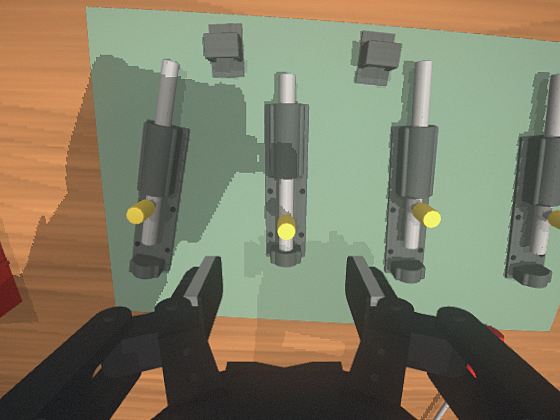

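The three sound bolts have their knobs against the barrels. Bolt 2's knob is at (287,231), well short of its barrel, which spans (287,103) to (287,175).

```bash
python3 - <<'E'
from h import *
c=cam("wrist")
for n,q,z in (("knobtop",(287,231),60),("barfront",(287,75),20),("barrel front",(286.5,103),28),("rear guide",(285,250),32),("barrelL",(265,135),22),("barrelR",(308,135),22)):
    print(n,px2w(c,q,z)[0].round(1))
t=cam("top");a=eyes.read_camera("top")
for i,z in ((0,0),):
    print([ (np.array(px2w(t,np.array(q)/2.6+[84.7,154.7],75))[0,:2]).round(1).tolist() for q in ((12,33),(32,292),(212,272),(180,15))])
    print([ (np.array(px2w(t,np.array(q)/2.6+[84.7,154.7],4))[0,:2]).round(1).tolist() for q in ((48,50),(62,283),(192,262),(174,40))])
for d in nets.spot_point("top","crate"): print(d["p"],px2w(t,d["position"],0)[0].round(1))
h=cv2.cvtColor(a,cv2.COLOR_BGR2HSV);m=cv2.inRange(h,(0,150,60),(8,255,255))|cv2.inRange(h,(173,150,60),(180,255,255));m[:,200:]=0
k=max(cv2.findContours(m,0,1)[0],key=cv2.contourArea);r=cv2.boxPoints(cv2.minAreaRect(k));print(r.round(1).tolist(),px2w(t,r,75)[:,:2].round().tolist())
E
```

```text
knobtop [539.6 -47.2  60. ]
barfront [664.1 -42.5  20. ]
barrel front [641.4 -43.   28. ]
rear guide [509.5 -46.8  32. ]
barrelL [614.1 -25.2  22. ]
barrelR [615.5 -62.9  22. ]
[[678.3, 465.6], [396.6, 429.7], [422.0, 234.0], [699.8, 278.9]]
[[672.1, 454.9], [403.0, 426.1], [429.9, 276.0], [685.2, 306.3]]
0.75 [555.8 354.1   0. ]
0.33 [311.1 195.6   0. ]
[[87.19999694824219, 164.0], [159.5, 158.1999969482422], [167.89999389648438, 262.79998779296875], [95.5999984741211, 268.6000061035156]] [[688.0, 472.0], [706.0, 263.0], [412.0, 229.0], [392.0, 434.0]]
```

```bash
python3 - <<'E'
from h import *
plan([(602,-44,105,1.8,48,0.35),(602,-44,36,1.8,36,0.35)])
E
```

```text
from [560.2 -43.9 149.6   2.2]
[[[0.174,0.007,0.186],0.001,0.35],[[0.174,0.006,0.185],0.001,0.35],[[0.0,0.0,0.288],0.0,0.35],[[0.0,0.0,0.287],0.0,0.35]]
```

Request:
{"op": "carry_out", "data": {
  "motion": [
    [[0.174,0.007,0.186],0.001,0.35],
    [[0.174,0.006,0.185],0.001,0.35],
    [[0,0,0.288],0,0.35],
    [[0,0,0.287],0,0.35],
    [[0,0,0],0,0.35]
  ]
}}

```text
time_s: 12.9
eef_pos: [600.0, -43.9, 32.5]
tcp_rot: [[0.999, 0.032, -0.007], [0.032, -0.999, 0.001], [-0.007, -0.002, -1.0]]
contact_force: [-0.1, 0.1, 0.5]
grip_width: 55.5
grip_force: 0.0
```

Request:
{"op": "carry_out", "data": {
  "motion": [
    [[0,0,0.03],0,0.35],
    [[0,0,0.03],0,0.35],
    [[0,0,0],0,0.35]
  ]
}}

```text
time_s: 13.2
eef_pos: [602.8, -44.9, 30.5]
tcp_rot: [[1.0, 0.031, 0.002], [0.031, -1.0, -0.0], [0.002, 0.0, -1.0]]
contact_force: [-0.3, -0.6, 0.5]
grip_width: 55.3
grip_force: 0.0
```

Request:
{"op": "carry_out", "data": {
  "motion": [
    [[0,0,0.025],0,0.35],
    [[0,0,0.025],0,0.35],
    [[0,0,0],0,0.35]
  ]
}}

```text
time_s: 13.5
eef_pos: [602.3, -45.0, 23.3]
tcp_rot: [[1.0, 0.031, -0.0], [0.031, -1.0, -0.0], [-0.0, 0.0, -1.0]]
contact_force: [-0.4, -0.1, 0.5]
grip_width: 55.6
grip_force: 0.0
```

Request:
{"op": "carry_out", "data": {
  "motion": [
    [[0,0,0.025],0,0.35],
    [[0,0,0.025],0,0.35],
    [[0,0,0],0,0.35]
  ]
}}

```text
time_s: 13.8
eef_pos: [602.1, -44.9, 16.8]
tcp_rot: [[1.0, 0.031, -0.001], [0.031, -1.0, 0.0], [-0.001, -0.0, -1.0]]
contact_force: [-0.3, -0.1, 0.0]
grip_width: 55.8
grip_force: 0.0
```

```bash
python3 - <<'E'
from h import *
a=eyes.read_camera("scene");p=np.array(bot.state()["eef_pos"]);print(p,bot.state()["contact_force"])
c=cam("scene");u,v=w2px(c,p)[0].astype(int);print(u,v)
b=cv2.convertScaleAbs(cv2.resize(a[v-55:v+45,u-60:u+60],None,fx=5,fy=5,interpolation=cv2.INTER_CUBIC),alpha=1.8)
cv2.imwrite("pics/s5.png",b)
E
```

```text
[602.20919568 -44.96070589  17.02990889] [0.55347221 0.70807267 0.25931937]
290 225
```

View pics/s5.png

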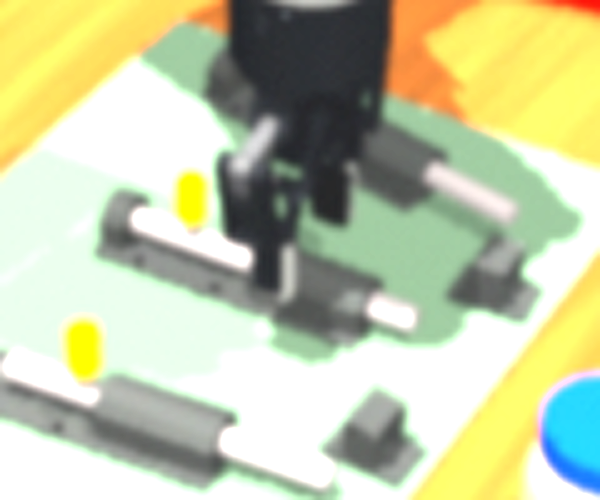

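The near fingertip is at (275,297), beside the barrel. I'll work out its height from that pixel.

```bash
python3 - <<'E'
from h import *
c=cam("scene")
for y in(-73,-80,-87):
    print(y,[ (x,z,((w2px(c,(x,y,z))[0]-[230,170])*5).round().tolist()) for x in (591,602,613) for z in (0,12,24)])
E
```

```text
-73 [(591, 0, [253.0, 327.0]), (591, 12, [253.0, 309.0]), (591, 24, [253.0, 291.0]), (602, 0, [272.0, 335.0]), (602, 12, [272.0, 317.0]), (602, 24, [273.0, 299.0]), (613, 0, [291.0, 342.0]), (613, 12, [292.0, 325.0]), (613, 24, [292.0, 306.0])]
-80 [(591, 0, [246.0, 335.0]), (591, 12, [246.0, 317.0]), (591, 24, [246.0, 299.0]), (602, 0, [265.0, 343.0]), (602, 12, [265.0, 325.0]), (602, 24, [265.0, 307.0]), (613, 0, [284.0, 351.0]), (613, 12, [285.0, 333.0]), (613, 24, [285.0, 315.0])]
-87 [(591, 0, [239.0, 344.0]), (591, 12, [239.0, 326.0]), (591, 24, [239.0, 308.0]), (602, 0, [258.0, 351.0]), (602, 12, [258.0, 333.0]), (602, 24, [258.0, 315.0]), (613, 0, [277.0, 359.0]), (613, 12, [278.0, 341.0]), (613, 24, [278.0, 323.0])]
```

The tips are about 8–10 mm above the TCP, so I'll lower 10 mm more before gripping.

Request:
{"op": "carry_out", "data": {
  "motion": [
    [[0,0,0.03],0,0.35],
    [[0,0,0.03],0,0.35],
    [[0,0,0.025],0,0.35],
    [[0,0,0],0,0.35]
  ]
}}

```text
time_s: 14.25
eef_pos: [602.1, -44.9, 6.6]
tcp_rot: [[1.0, 0.031, -0.001], [0.031, -1.0, 0.0], [-0.001, -0.0, -1.0]]
contact_force: [-0.4, 0.4, 0.7]
grip_width: 55.4
grip_force: 0.0
```

Request:
{"op": "carry_out", "data": {
  "motion": [
    [[0,0,0],0,0.6],
    [[0,0,0],0,0.75],
    [[0,0,0],0,0.85],
    [[0,0,0],0,1.0],
    [[0,0,0],0,1.0]
  ]
}}

```text
time_s: 14.75
eef_pos: [602.4, -44.9, 7.6]
tcp_rot: [[1.0, 0.031, 0.0], [0.031, -1.0, -0.0], [0.0, 0.0, -1.0]]
contact_force: [-2.0, 1.4, 6.1]
grip_width: 27.4
grip_force: 59.1
```

Request:
{"op": "carry_out", "data": {
  "motion": [
    [[0,0,-0.04],0,1.0],
    [[0,0,-0.06],0,1.0],
    [[0,0,0],0,1.0],
    [[0,0,0],0,1.0]
  ]
}}

```text
time_s: 15.15
eef_pos: [602.3, -45.0, 19.2]
tcp_rot: [[1.0, 0.031, 0.0], [0.031, -1.0, -0.0], [0.0, 0.0, -1.0]]
contact_force: [-0.5, -0.0, -6.5]
grip_width: 27.3
grip_force: 59.6
```

```bash
python3 - <<'E'
from h import *
s=bot.state();print(s["eef_pos"],s["contact_force"],s["wrist_torque"],s["grip_width"],s["grip_force"])
c=cam("wrist");a=eyes.read_camera("wrist")
for ce,q,n in blobs(a,"y",(0,0,560,420),20,9000): print("y",ce.round(1),n,px2w(c,ce,62)[0].round(1))
E
```

```text
[602.34247209 -45.00641231  19.19259272] [-0.51314366 -0.02724562 -6.48017982] [-0.02055111 -0.11330998 -0.0408415 ] 27.3313052196199 59.56531763076782
y [ 40.5 364.5] 1564 [563.5  66.4  62. ]
y [515.1 360.7] 901 [ 572.6 -151.7   62. ]
```

The bolt is fully lifted: 6.5 N carried with a steady grip. I'll take it up and over to the crate.

```bash
python3 - <<'E'
from h import *
plan([(602.3,-45,120,1.8,26),(600,0,120,2.3,25),(588,320,120,6.7,40),(585,363,120,7.3,22)])
E
```

```text
from [602.3 -45.   19.    1.8]
[[[0.0,0.0,-0.21],-0.0,1.0],[[0.0,0.0,-0.21],-0.0,1.0],[[0.0,0.0,-0.211],-0.0,1.0],[[0.0,0.0,-0.21],-0.0,1.0],[[-0.004,-0.188,-0.0],-0.001,1.0]]
[[[-0.003,-0.187,-0.0],-0.002,1.0],[[0.001,-0.297,-0.0],-0.003,1.0],[[0.004,-0.296,-0.0],-0.003,1.0],[[0.006,-0.296,-0.0],-0.003,1.0],[[0.009,-0.296,-0.0],-0.003,1.0]]
[[[0.012,-0.296,-0.0],-0.002,1.0],[[0.014,-0.296,-0.0],-0.003,1.0],[[0.017,-0.296,-0.0],-0.002,1.0],[[0.019,-0.297,-0.0],-0.003,1.0],[[0.021,-0.296,-0.0],-0.002,1.0]]
[[[0.008,-0.179,-0.0],-0.002,1.0],[[0.01,-0.18,-0.0],-0.002,1.0]]
```

Request:
{"op": "carry_out", "data": {
  "motion": [
    [[0,0,-0.15],0,1.0],
    [[0,0,-0.21],0,1.0],
    [[0,0,-0.21],0,1.0],
    [[0,0,-0.21],0,1.0],
    [[0,-0.12,-0.06],-0.001,1.0]
  ]
}}

```text
time_s: 15.7
eef_pos: [602.9, -31.5, 122.2]
tcp_rot: [[0.999, 0.033, 0.004], [0.033, -0.999, -0.001], [0.003, 0.001, -1.0]]
contact_force: [0.5, -0.3, -6.7]
grip_width: 27.1
grip_force: 60.3
```

Request:
{"op": "carry_out", "data": {
  "motion": [
    [[-0.003,-0.25,0],-0.002,1.0],
    [[0.001,-0.297,0],-0.003,1.0],
    [[0.004,-0.296,0],-0.003,1.0],
    [[0.006,-0.296,0],-0.003,1.0],
    [[0.009,-0.296,0],-0.003,1.0]
  ]
}}

```text
time_s: 16.2
eef_pos: [594.3, 143.5, 118.9]
tcp_rot: [[0.997, 0.079, -0.001], [0.079, -0.997, -0.0], [-0.001, 0.0, -1.0]]
contact_force: [0.1, -0.3, -6.3]
grip_width: 27.5
grip_force: 60.4
```

Request:
{"op": "carry_out", "data": {
  "motion": [
    [[0.012,-0.296,0],-0.002,1.0],
    [[0.014,-0.296,0],-0.003,1.0],
    [[0.017,-0.296,0],-0.002,1.0],
    [[0.019,-0.297,0],-0.003,1.0],
    [[0.021,-0.296,0],-0.002,1.0]
  ]
}}

```text
time_s: 16.7
eef_pos: [587.4, 321.4, 118.7]
tcp_rot: [[0.993, 0.116, -0.002], [0.116, -0.993, -0.001], [-0.002, 0.001, -1.0]]
contact_force: [0.4, 0.0, -6.8]
grip_width: 27.1
grip_force: 60.4
```

Request:
{"op": "carry_out", "data": {
  "motion": [
    [[0.008,-0.2,0],-0.002,1.0],
    [[0.01,-0.12,0],-0.002,1.0],
    [[0,-0.04,0],0,1.0],
    [[0,0,0],0,1.0]
  ]
}}

```text
time_s: 17.1
eef_pos: [585.2, 362.5, 119.3]
tcp_rot: [[0.992, 0.128, -0.001], [0.128, -0.992, -0.001], [-0.001, 0.001, -1.0]]
contact_force: [-0.3, -1.0, -6.3]
grip_width: 27.3
grip_force: 60.4
```

```bash
python3 - <<'E'
from h import *
s=bot.state();print(s["contact_force"],s["wrist_torque"],s["grip_width"],s["grip_force"])
t=cam("top");a=eyes.read_camera("top");h=cv2.cvtColor(a,cv2.COLOR_BGR2HSV)
for d in nets.spot_point("top","bolt_a"): print(d["p"],px2w(t,d["position"],4)[0].round(1))
for ce,q,n in blobs(a,"y",(70,140,378,300),4,200): print("knob",ce.round(1),n,px2w(t,ce,165 if ce[0]<200 else 52)[0,:2].round(1))
plan([(585,363,120,7.3),(585,363,24,7.3,26)])
E
```

```text
[-0.28746004 -1.02264146 -6.32109699] [-0.00342652 -0.12948773  0.03859778] 27.272640997653816 60.38164258003235
0.9 [ 554.6 -301.5    4. ]
0.86 [562.1 396.9   4. ]
0.75 [544.2  84.8   4. ]
0.72 [ 547.7 -172.1    4. ]
knob [223.7 215.1] 24 [549.   79.5]
knob [310.2 214.2] 20 [ 555.2 -167.1]
knob [354.9 215.9] 21 [ 552.3 -295.2]
knob [112.1 221. ] 19 [521.5 354.9]
from [585.6 361.5 119.7   7.3]
[[[-0.004,-0.013,-0.003],0.0,1.0],[[0.0,0.0,0.2],0.0,1.0],[[0.0,0.0,0.2],0.0,1.0],[[0.0,0.0,0.2],0.0,1.0],[[0.0,0.0,0.2],0.0,1.0]]
```

Request:
{"op": "carry_out", "data": {
  "motion": [
    [[0,0,0.2],0,1.0],
    [[0,0,0.2],0,1.0],
    [[0,0,0.2],0,1.0],
    [[0,0,0.18],0,1.0],
    [[0,0,0],0,1.0]
  ]
}}

```text
time_s: 17.7
eef_pos: [584.6, 360.6, 23.5]
tcp_rot: [[0.992, 0.126, -0.004], [0.126, -0.992, -0.002], [-0.005, 0.002, -1.0]]
contact_force: [-0.7, -1.1, -5.7]
grip_width: 27.0
grip_force: 60.5
```

Request:
{"op": "carry_out", "data": {
  "motion": [
    [[0,0,0.04],0,1.0],
    [[0,0,0.03],0,1.0],
    [[0,0,0.03],0,1.0],
    [[0,0,0],0,1.0]
  ]
}}

```text
time_s: 18.1
eef_pos: [585.6, 362.5, 14.5]
tcp_rot: [[0.992, 0.128, 0.0], [0.128, -0.992, -0.0], [0.0, 0.0, -1.0]]
contact_force: [-0.5, 0.9, -6.2]
grip_width: 27.2
grip_force: 60.5
```

Request:
{"op": "carry_out", "data": {
  "motion": [
    [[0,0,0.025],0,1.0],
    [[0,0,0.02],0,1.0],
    [[0,0,0],0,1.0]
  ]
}}

```text
time_s: 18.4
eef_pos: [585.5, 362.6, 8.7]
tcp_rot: [[0.992, 0.128, -0.0], [0.128, -0.992, -0.0], [-0.0, 0.0, -1.0]]
contact_force: [-1.0, 0.9, -5.0]
grip_width: 27.2
grip_force: 60.7
```

Request:
{"op": "carry_out", "data": {
  "motion": [
    [[0,0,0.012],0,1.0],
    [[0,0,0],0,0.55],
    [[0,0,0],0,0.35],
    [[0,0,0],0,0.35],
    [[0,0,0],0,0.35]
  ]
}}

```text
time_s: 18.9
eef_pos: [585.8, 362.7, 7.8]
tcp_rot: [[0.992, 0.128, 0.001], [0.128, -0.992, 0.0], [0.001, -0.0, -1.0]]
contact_force: [0.1, 0.9, -0.2]
grip_width: 55.0
grip_force: 0.0
```

Request:
{"op": "carry_out", "data": {
  "motion": [
    [[0,0,-0.1],0,0.35],
    [[0,0,-0.3],0,0.35],
    [[0,0,-0.35],0,0.35],
    [[0,0,-0.4],0,0.35],
    [[0,0,-0.35],0,0.35]
  ]
}}

```text
time_s: 19.4
eef_pos: [585.6, 362.6, 191.0]
tcp_rot: [[0.992, 0.128, 0.002], [0.128, -0.992, 0.001], [0.002, -0.0, -1.0]]
contact_force: [0.0, 0.4, 0.3]
grip_width: 55.6
grip_force: 0.0
```

Request:
{"op": "carry_out", "data": {
  "motion": [
    [[-0.4,0,0],0,0.35],
    [[-0.4,0,0],0,0.35],
    [[0,0,0],0,0.35],
    [[0,0,0],0,0.35]
  ]
}}

```text
time_s: 19.8
eef_pos: [490.1, 350.6, 189.1]
tcp_rot: [[0.992, 0.129, 0.002], [0.129, -0.992, 0.001], [0.002, -0.001, -1.0]]
contact_force: [0.4, 1.4, 0.6]
grip_width: 55.3
grip_force: 0.0
```

```bash
python3 - <<'E'
from h import *
s=bot.state();print(s["time_s"],s["contact_force"],s["eef_pos"])
for n in ("wrist","top","scene"):
    c=cam(n);a=eyes.read_camera(n)
    cv2.imwrite(f"pics/end_{n}.png",a)
    for ce,q,m in blobs(a,"y",(0,0,560,420) if n=="wrist" else ((70,140,378,300) if n=="top" else (150,90,420,300)),4,2000): print(n,"knob",ce.round(1),m,px2w(c,ce,52)[0,:2].round(1))
    for d in nets.spot_point(n,"bolt_a")[:5]: print(n,"bolt",d["p"],px2w(c,d["position"],4)[0,:2].round(1))
    for t in ("crate","keep_1"):
      for d in nets.spot_point(n,t)[:2]: print(n,t,d["p"],px2w(c,d["position"],4)[0,:2].round(1))
E
```

```text
19.8 [0.44689367 1.35243903 0.63288989] [490.06620762 350.55776588 189.08864682]
wrist knob [284.1 159.4] 194 [522.1 354.7]
wrist knob [557.1 162.9] 8 [553.5  96.4]
wrist bolt 0.79 [547.4 358.5]
wrist bolt 0.76 [547.8  79. ]
top knob [223.7 215. ] 22 [549.3  79.4]
top knob [310.1 214.2] 21 [ 555.3 -166.8]
top knob [355. 216.] 21 [ 552.  -295.5]
top knob [127.8 222.6] 16 [523.5 354.8]
top bolt 0.83 [548.2  78.6]
top bolt 0.82 [553.7 356. ]
top bolt 0.8 [ 556.  -293.4]
top bolt 0.59 [ 549.3 -162.8]
top crate 0.7 [551.1 348.3]
top keep_1 0.68 [552.3  79.9]
top keep_1 0.56 [ 688.5 -123.1]
scene knob [330.2 137.9] 25 [527.6 342.6]
scene knob [247.7 146.5] 29 [335.2 168.4]
scene knob [295.  184.5] 55 [551.7  70.8]
scene knob [246.2 239.2] 70 [ 557.8 -173.1]
scene knob [418.  246.9] 19 [903.5   2.9]
scene knob [211.6 274.9] 83 [ 555.7 -300.6]
scene knob [417.8 283.3] 25 [ 934.1 -102.7]
scene knob [410.2 287.6] 26 [ 924.2 -121.9]
scene knob [418.7 293.4] 7 [ 943.4 -128.1]
scene bolt 0.82 [ 546.  -172.1]
scene bolt 0.73 [ 550.2 -296.7]
scene bolt 0.68 [546.5 340. ]
scene bolt 0.64 [546.2  68.6]
scene bolt 0.35 [ 593.4 -505.8]
scene crate 0.85 [538.4 365.2]
scene keep_1 0.76 [ 685.5 -128.9]
scene keep_1 0.54 [686.1   0.8]
```

```bash
python3 -c "
from rig import bot
print(bot.finish_job())"
```

```text
the job is handed in; nothing more can be done
None
```

Job handed in at about 20 s: three bolts proved sound and lie on the mat with their bars fully shot, and the one that jammed at about 20 mm lies in the reject crate, by camera about at its centre; the hand-in returned no verdict.

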